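Load a swing-out centrifuge rotor in balance

ROBOT

A 6-joint arm with a two-finger parallel gripper is mounted at the origin on the work surface. World frame = base frame: x ahead of the robot, y to its left, z up, the work surface at z = 0. Lengths are in m, angles in rad, forces in N, time in s.
With the tool pointing down it reaches from about 0.225 to 0.875 m from the base axis. Payload 3.4 kg.
Tool frame: the origin (TCP) lies between the finger pads; the fingertips stand 22 mm ahead of it and the grasp point (between the pads) lies 3 mm ahead of it (manip.finger_overhang is the distance from the TCP to the fingertips, in m); z points along the fingers, y is the line along which they close (so a half turn about z gives the same grasp; the last joint's range is limited). The gripper opens to 85 mm and grips with 20 to 120 N. Pads are 22 mm wide; open, the fingers measure 114 mm over their backs; the gripper's body (76 mm by 85 mm) begins 54 mm behind the grasp point. The pads swing forward as they close: fully open they stand 13 mm farther back than shut.
Start: joints at [-1.277, 0.276, 1.505, -0, 1.361, -0.121], TCP at [0.232, -0.526, 0.253] pointing down, gripper open.
Joint ranges: [-2.89, 2.89], [-0.75, 2.08], [0.22, 2.7], [-1.18, 4.32], [0.11, 2.71], [-2.7, 2.7]. Speed limits (rad/s): [2.57, 2.57, 3.14, 3.14, 3.14, 3.14].

INTERFACE

Orientations are given as a unit quaternion [w, x, y, z].
In Python, from rig import get_state, eyes, order, manip gives the robot as it stands.
- The arm moves only by the tool drive_tool, never from a script. Its argument "rows" is a list of rows, each a list of 4 numbers: the shift along the tool's x, y, z in units of 25 mm (1.0 is 25 mm), then the turn about the tool's z in units of 6 degrees (1.0 is 6 degrees). A call has exactly 8 rows; each row is the pose to reach, as a shift and turn from the pose commanded when the call began, along the tool's axes at that moment; what a row does not reach only later rows make up. A row lasts 1/12 s, in which the tool goes at most 41.7 mm and 7.16 degrees, less where a joint would pass 70% of its speed; a pose out of reach is approached as far as the arm can. A call with a gripper value outside its range is refused whole. "grip" is the finger opening in mm, from 0 to 85.4, set as the call begins (left out, the last holds). The fingers move at their own pace and stop on an object; "newtons" is the grip in N (left out, the last holds). Time passes only in rows, so rows that repeat a pose let the fingers close, or fill a call up. It gives the time, the measured TCP pose, the force, the opening and the grip force at its end, in the units of the state.
- get_state(): the state, without advancing time (a new reading comes with each control period).
- eyes.get_image(name): name is "scene" or "side" or "wrist"; returns (picture, depth): 420x560x3 uint8, red, green, blue; 420x560 float32, m along the optical axis (not along the pixel's ray), 0 where there is no reading.
- eyes.camera_info(name): a dict with "fx", "fy", "cx", "cy" (pixels), "R" (3x3) and "t" (3): a world point X has camera coordinates R X + t. Camera axes: x right, y down, z forward; pixel columns grow to the right and rows downward; lengths in m; the calibration is good to about 2 mm. The wrist camera is an equidistant fisheye: a pixel r from the principal point sees the ray r / f radians off the axis. A picture is of the moment at which its call begins: read the wrist's pose just before it. camera_info takes no time and is no camera call; for the wrist camera it gives the pose at the moment of the call.
- order.sign_off(): hands the job in; it is judged then, once.
The state is a dict: "clock": time; "qpos": joint angles; "qd": joint speeds; "effort": joint torques, N m; "position": TCP position; "ee_rot": TCP orientation; "contact_force": force on the tool from outside, world axes, zero at the start; "moment": the same for the moment, N m; "width": finger opening in m; "gripper_force": force on a finger pad.
Only numpy, scipy, OpenCV 4.12 (cv2) and the standard library are available. Lean on these libraries where they do the work, as an engineer would, in place of code of your own. Each camera call takes 0.05 s, during which the arm holds its last target. There are 200 camera calls.

TASK

Load the centrifuge rotor on the bench so that it is balanced, one bottle to a bucket: the two tall red-capped bottles, which weigh the same, go in two buckets directly opposite each other across the hub, and the two blue-capped bottles go opposite each other in the other two. Lower each bottle in, upright and down to the floor of its bucket, without dropping it. Leave the white-capped bottle and the short red-lidded pot standing where they are in the tray.

Things in the scene. Friction and masses are not known exactly. Their poses are not given: they have to be found in the camera images.
- red_1: red-capped bottle, same weight as red_2: tall round bottle, white plastic body 44 mm diameter, red cap 38 mm diameter, 110 mm tall. The cap, 86 to 110 mm above the underside, is the place to grip; the neck below it is 32 mm wide, the shoulder slopes from 74 to 84 mm. About 160 g. Starts upright in the grey tray. Origin: centre of the underside; z up
- red_2: red-capped bottle, same weight as red_1: tall round bottle, white plastic body 44 mm diameter, red cap 38 mm diameter, 110 mm tall. The cap, 86 to 110 mm above the underside, is the place to grip; the neck below it is 32 mm wide, the shoulder slopes from 74 to 84 mm. About 160 g. Starts upright in the grey tray. Origin: centre of the underside; z up
- blue_1: blue-capped bottle, same weight as blue_2: tall round bottle, white plastic body 44 mm diameter, blue cap 38 mm diameter, 110 mm tall. The cap, 86 to 110 mm above the underside, is the place to grip; the neck below it is 32 mm wide, the shoulder slopes from 74 to 84 mm. About 110 g. Starts upright in the grey tray. Origin: centre of the underside; z up
- blue_2: blue-capped bottle, same weight as blue_1: tall round bottle, white plastic body 44 mm diameter, blue cap 38 mm diameter, 110 mm tall. The cap, 86 to 110 mm above the underside, is the place to grip; the neck below it is 32 mm wide, the shoulder slopes from 74 to 84 mm. About 110 g. Starts upright in the grey tray. Origin: centre of the underside; z up
- white: bystander, same shape as the others but with a white cap; leave it where it stands. All stand in a fixed grey tray, 210 x 300 mm, floor 4 mm thick, lip 16 mm high, at least 72 mm apart centre to centre, left or right of the robot, with the rotor on the other side. Origin: centre of the underside
- pot: bystander, leave it where it stands: short clear sample pot, 44 mm diameter, with a flat red lid 50 mm diameter, only 60 mm tall (the bottles are 110 mm). Stands among the bottles in the tray. Origin: centre of the underside
- bucket_a: round open steel bucket of the rotor, fixed; it faces bucket_c straight across the hub, 180 mm away (neighbours 127 mm). Inner diameter 58 mm, flared to 69 mm at the mouth; rim 76 mm outside. Origin: centre of the underside, 14 mm above the bench; inner floor 6 mm and rim 66 mm above the origin. z up, x away from the hub. Rotor hub: black knob, top 92 mm above the bench.
- bucket_b: round open steel bucket of the rotor, fixed; it faces bucket_d straight across the hub, 180 mm away (neighbours 127 mm). Inner diameter 58 mm, flared to 69 mm at the mouth; rim 76 mm outside. Origin: centre of the underside, 14 mm above the bench; inner floor 6 mm and rim 66 mm above the origin. z up, x away from the hub.
- bucket_c: round open steel bucket of the rotor, fixed; it faces bucket_a straight across the hub, 180 mm away (neighbours 127 mm). Inner diameter 58 mm, flared to 69 mm at the mouth; rim 76 mm outside. Origin: centre of the underside, 14 mm above the bench; inner floor 6 mm and rim 66 mm above the origin. z up, x away from the hub.
- bucket_d: round open steel bucket of the rotor, fixed; it faces bucket_b straight across the hub, 180 mm away (neighbours 127 mm). Inner diameter 58 mm, flared to 69 mm at the mouth; rim 76 mm outside. Origin: centre of the underside, 14 mm above the bench; inner floor 6 mm and rim 66 mm above the origin. z up, x away from the hub.
Not all that is in view belongs to the job. Leave any green or pink look-alike of the red_2 alone.

How it is judged:
At the end, for the whole second after the job is handed in: Red opposite red, blue opposite blue, one bottle per bucket: underside within 12 mm of the bucket axis and 6 mm of its inner floor, leaning under 0.12 rad, at rest (under 0.02 m/s). White-capped bottle and short pot within 20 mm of where they stood (((horizontal distance between red_1 and bucket_a below 0.012 m and horizontal distance between red_2 and bucket_c below 0.012 m and horizontal distance between blue_1 and bucket_b below 0.012 m and horizontal distance between blue_2 and bucket_d below 0.012 m) or (horizontal distance between red_1 and bucket_a below 0.012 m and horizontal distance between red_2 and bucket_c below 0.012 m and horizontal distance between blue_1 and bucket_d below 0.012 m and horizontal distance between blue_2 and bucket_b below 0.012 m) or (horizontal distance between red_1 and bucket_c below 0.012 m and horizontal distance between red_2 and bucket_a below 0.012 m and horizontal distance between blue_1 and bucket_b below 0.012 m and horizontal distance between blue_2 and bucket_d below 0.012 m) or (horizontal distance between red_1 and bucket_c below 0.012 m and horizontal distance between red_2 and bucket_a below 0.012 m and horizontal distance between blue_1 and bucket_d below 0.012 m and horizontal distance between blue_2 and bucket_b below 0.012 m) or (horizontal distance between red_1 and bucket_b below 0.012 m and horizontal distance between red_2 and bucket_d below 0.012 m and horizontal distance between blue_1 and bucket_a below 0.012 m and horizontal distance between blue_2 and bucket_c below 0.012 m) or (horizontal distance between red_1 and bucket_b below 0.012 m and horizontal distance between red_2 and bucket_d below 0.012 m and horizontal distance between blue_1 and bucket_c below 0.012 m and horizontal distance between blue_2 and bucket_a below 0.012 m) or (horizontal distance between red_1 and bucket_d below 0.012 m and horizontal distance between red_2 and bucket_b below 0.012 m and horizontal distance between blue_1 and bucket_a below 0.012 m and horizontal distance between blue_2 and bucket_c below 0.012 m) or (horizontal distance between red_1 and bucket_d below 0.012 m and horizontal distance between red_2 and bucket_b below 0.012 m and horizontal distance between blue_1 and bucket_c below 0.012 m and horizontal distance between blue_2 and bucket_a below 0.012 m)) and height (world z) of each of red_1, red_2, blue_1, blue_2 below 0.026 m and angle between each of red_1, red_2, blue_1, blue_2's own z axis and vertical below 0.12 rad and linear speed of each of red_1, red_2, blue_1, blue_2 below 0.02 m/s and distance of each of white, pot from where it was at the start of the episode below 0.02 m); the robot touches nothing.
It fails at once if the white-capped bottle is moved more than 20 mm from where it stood (distance of white from where it was at the start of the episode above 0.02 m).
It fails at once if the short red-lidded pot is moved more than 20 mm from where it stood (distance of pot from where it was at the start of the episode above 0.02 m).
It fails at once if a bottle is dropped into a bucket (moves faster than 0.7 m/s inside it) ((linear speed of red_1 above 0.7 m/s and height (world z) of red_1 below 0.074 m and (horizontal distance between red_1 and bucket_a below 0.03 m or horizontal distance between red_1 and bucket_b below 0.03 m or horizontal distance between red_1 and bucket_c below 0.03 m or horizontal distance between red_1 and bucket_d below 0.03 m)) or (linear speed of red_2 above 0.7 m/s and height (world z) of red_2 below 0.074 m and (horizontal distance between red_2 and bucket_a below 0.03 m or horizontal distance between red_2 and bucket_b below 0.03 m or horizontal distance between red_2 and bucket_c below 0.03 m or horizontal distance between red_2 and bucket_d below 0.03 m)) or (linear speed of blue_1 above 0.7 m/s and height (world z) of blue_1 below 0.074 m and (horizontal distance between blue_1 and bucket_a below 0.03 m or horizontal distance between blue_1 and bucket_b below 0.03 m or horizontal distance between blue_1 and bucket_c below 0.03 m or horizontal distance between blue_1 and bucket_d below 0.03 m)) or (linear speed of blue_2 above 0.7 m/s and height (world z) of blue_2 below 0.074 m and (horizontal distance between blue_2 and bucket_a below 0.03 m or horizontal distance between blue_2 and bucket_b below 0.03 m or horizontal distance between blue_2 and bucket_c below 0.03 m or horizontal distance between blue_2 and bucket_d below 0.03 m))).
It also fails if it takes over 118 s, if anything falls off the work surface, if the arm or the gripper's body presses on something with over 40 N, if the wrist force passes 120 N, or if a joint passes its speed limit or range.

## Working session

There is one attempt and no reset: what is moved stays moved. The work goes in short steps, Python scripts to look and compute and a tool call to move; the robot and the scene stay as the last step left them, time stands still between calls to the robot, and variables do not carry over. Pictures are saved under pics/ and viewed, at most 14 in all, crops included, and the job is handed in when it is done.

Besides the shell and the picture viewer there is one more tool, called after "Emit:" by a JSON object that holds its "fn" and its "kwargs", one argument or row to a line. drive_tool: Moves the arm, as the interface text tells. Its arguments: {"type":"object","properties":{"rows":{"type":"array","items":{"type":"array","items":{"type":"number"}}},"grip":{"type":"number"},"newtons":{"type":"number"}},"required":["rows"]}

```bash
mkdir -p pics; ls
python3 - <<'E'
from rig import get_state, eyes, manip
import cv2,numpy as np
s=get_state();print({k:np.round(v,3) for k,v in s.items()})
for n in("scene","side"):
    im,d=eyes.get_image(n);cv2.imwrite(f"pics/{n}0.png",im[:,:,::-1]);np.save(f"{n}0.npy",d)
    c=eyes.camera_info(n);print(n,{k:np.round(v,3).tolist() for k,v in c.items()}, (d>0).mean())
E
```

```text
pics
{'clock': np.float64(0.0), 'qpos': array([-1.277,  0.277,  1.506, -0.   ,  1.361, -0.121]), 'qd': array([-0.001,  0.001,  0.001,  0.   ,  0.002,  0.001]), 'effort': array([-0.0000e+00, -4.1677e+01, -2.4580e+01, -0.0000e+00,  1.1000e-02,
        0.0000e+00]), 'position': array([ 0.232, -0.526,  0.252]), 'ee_rot': array([-0.001,  0.979,  0.206, -0.   ]), 'contact_force': array([ 0.074, -0.829, -0.097]), 'moment': array([ 0.058, -0.011,  0.073]), 'gripper_force': np.float64(0.0), 'width': np.float64(0.085)}
scene {'fx': 390.62, 'fy': 390.62, 'cx': 280.024, 'cy': 210.691, 'R': [[-0.435, 0.901, 0.013], [0.721, 0.356, -0.595], [-0.54, -0.25, -0.804]], 't': [0.259, -0.373, 1.12]} 0.9959736394557823
side {'fx': 461.812, 'fy': 461.812, 'cx': 282.456, 'cy': 209.288, 'R': [[0.962, -0.272, -0.009], [-0.188, -0.642, -0.743], [0.196, 0.717, -0.669]], 't': [-0.567, 0.151, 0.97]} 0.9958886054421768
```

View pics/scene0.png

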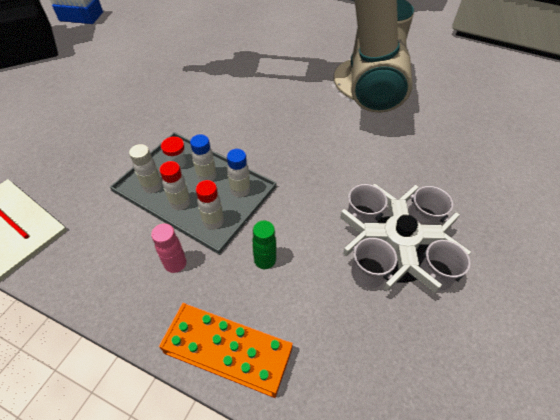

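View pics/side0.png

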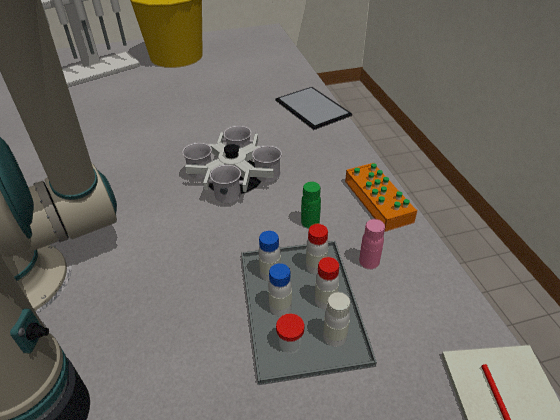

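The scene view shows blue caps at (201,143) and (237,158), tall red caps at (172,171) and (207,190), the pot lid at (173,146), the white cap at (141,153), and bucket mouths at (367,195), (432,200), (376,252) and (447,257). In the side view the blue caps are at (269,240) and (280,273), the reds at (318,234) and (328,268), the pot at (290,328), the white cap at (338,303) and the hub at (231,151).

```bash
cat > h.py <<'E'
import numpy as np,cv2
from rig import eyes,get_state
def cloud(n,im,d):
    c=eyes.camera_info(n);v,u=np.mgrid[:420,:560]
    p=np.stack([(u-c['cx'])/c['fx']*d,(v-c['cy'])/c['fy']*d,d],-1)
    return (p-c['t'])@np.array(c['R'])   # R^T (p-t)
def tri(pix):
    A=[]
    for n,(u,v) in pix.items():
        c=eyes.camera_info(n);P=np.c_[c['R'],c['t']]
        x,y=(u-c['cx'])/c['fx'],(v-c['cy'])/c['fy'];A+=[x*P[2]-P[0],y*P[2]-P[1]]
    X=np.linalg.svd(np.array(A))[2][-1];return X[:3]/X[3]
def circ(p):
    a=np.c_[2*p,np.ones(len(p))];s=np.linalg.lstsq(a,(p**2).sum(1),rcond=None)[0]
    return s[:2],np.sqrt(s[2]+s[:2]@s[:2])
E
python3 - <<'E'
from h import *
for k,a,b in [("blueA",(201,140),(269,237)),("blueB",(237,155),(280,270)),("redA",(172,168),(328,265)),("redB",(207,187),(318,230)),("pot",(173,145),(290,326)),("white",(141,150),(338,299)),("hub",(407,222),(231,148)),("bk1",(367,193),(198,150)),("bk2",(432,199),(237,132)),("bk3",(376,251),(225,174)),("bk4",(447,257),(267,155))]:
    print(k,tri(dict(scene=a,side=b)).round(3))
C={}
for n in("scene","side"):
    im=cv2.imread(f"pics/{n}0.png");d=np.load(f"{n}0.npy");P=cloud(n,im,d);hsv=cv2.cvtColor(im,cv2.COLOR_BGR2HSV)
    H,S,V=[hsv[...,i].astype(int) for i in range(3)]
    for nm,m in(("red",((H<6)|(H>174))&(S>190)),("blue",(abs(H-115)<12)&(S>150))):
        m=(m&(d>0)).astype(np.uint8);k,l,st,_=cv2.connectedComponentsWithStats(m)
        for i in range(1,k):
            if st[i,4]<80: continue
            q=P[l==i]; zt=np.percentile(q[:,2],97); t=q[q[:,2]>zt-.004]
            print(n,nm,st[i,4],'ztop',zt.round(3),'ctr',t[:,:2].mean(0).round(4),'rng',(np.ptp(t[:,:2],axis=0)).round(3),circ(q[:,:2]))
    C[n]=P.reshape(-1,3)
    hub=np.array([.33,.13]) if 0 else None
np.savez('c.npz',**C)
E
```

```text
blueA [ 0.53  -0.187  0.153]
blueB [ 0.515 -0.166  0.073]
redA [ 0.61  -0.23   0.111]
redB [ 0.622 -0.142  0.114]
pot [ 0.516 -0.305  0.061]
white [ 0.599 -0.311  0.115]
hub [0.516 0.217 0.094]
bk1 [0.459 0.146 0.12 ]
bk2 [0.522 0.229 0.151]
bk3 [0.513 0.198 0.008]
bk4 [0.586 0.276 0.06 ]
scene red 348 ztop 0.067 ctr [ 0.5165 -0.3043] rng [0.047 0.05 ] (array([ 0.50987745, -0.31400254]), np.float64(0.025165462680414672))
scene red 346 ztop 0.116 ctr [ 0.6116 -0.2314] rng [0.036 0.037] (array([ 0.61284831, -0.23030894]), np.float64(0.014443556774968155))
scene red 368 ztop 0.116 ctr [ 0.6222 -0.1421] rng [0.036 0.037] (array([ 0.61652443, -0.15167435]), np.float64(0.021611444565100044))
scene red 150 ztop 0.024 ctr [ 0.8146 -0.4902] rng [0.026 0.096] (array([ 0.80345444, -0.48833167]), np.float64(0.030502583774939165))
scene blue 760 ztop 0.056 ctr [ 0.1255 -0.9535] rng [0.092 0.116] (array([ 0.09311831, -0.97538075]), np.float64(0.05808191218254))
scene blue 300 ztop 0.116 ctr [ 0.5218 -0.221 ] rng [0.036 0.037] (array([ 0.50072107, -0.24567916]), np.float64(0.04039846562953703))
sce
[... 236 characters left out ...]
float64(0.02777338603218721))
side red 382 ztop 0.117 ctr [ 0.6109 -0.2351] rng [0.037 0.037] (array([ 0.61025696, -0.23612202]), np.float64(0.014500013407189486))
side red 598 ztop 0.067 ctr [ 0.5162 -0.3078] rng [0.048 0.049] (array([ 0.51573165, -0.30854876]), np.float64(0.018153643357935543))
side red 323 ztop 0.025 ctr [ 0.8133 -0.4961] rng [0.024 0.093] (array([ 0.81525446, -0.49551624]), np.float64(0.027328671488357506))
side blue 336 ztop 0.117 ctr [ 0.5232 -0.1363] rng [0.035 0.037] (array([ 0.52285328, -0.13796152]), np.float64(0.014527445990700397))
side blue 400 ztop 0.117 ctr [ 0.5204 -0.2249] rng [0.037 0.037] (array([ 0.52003134, -0.2262779 ]), np.float64(0.01449561398388065))
```

Run:
```python
from h import *
from scipy.optimize import minimize
C=np.load('c.npz')
for n in C:
    P=C[n];m=(abs(P[:,0]-.516)<.19)&(abs(P[:,1]-.217)<.19)&(P[:,2]>.074)&(P[:,2]<.086)
    q=P[m]; zz=P[(abs(P[:,0]-.516)<.14)&(abs(P[:,1]-.217)<.14)][:,2]
    def cost(x,full=0):
        b=x[:2]+.09*np.array([[np.cos(x[2]+k*np.pi/2),np.sin(x[2]+k*np.pi/2)] for k in range(4)])
        r=np.linalg.norm(q[:,None,:2]-b,axis=2).min(1)
        return b if full else np.minimum(abs(r-.0362),.015).mean()
    best=min((minimize(cost,[.516,.217,a],method='Nelder-Mead',options=dict(initial_simplex=[[.516,.217,a],[.53,.217,a],[.516,.23,a],[.516,.217,a+.3]])) for a in np.arange(0,1.57,.2)),key=lambda r:r.fun)
    print(n,m.sum(),best.x.round(4),best.fun.round(4),'ztop',zz.max().round(3));print(cost(best.x,1).round(4).tolist())
    b=cost(best.x,1)
    for c in b:
        s=q[abs(np.linalg.norm(q[:,:2]-c,axis=1)-.036)<.004]; print(len(s),circ(s[:,:2]),np.percentile(s[:,2],[50,95]).round(3))
```

```text
scene 1458 [0.5163 0.2181 1.2061] 0.002 ztop 0.096
[[0.5484, 0.3022], [0.4322, 0.2502], [0.4842, 0.134], [0.6004, 0.186]]
394 (array([0.54810954, 0.3021523 ]), np.float64(0.03505419119467231)) [0.079 0.082]
310 (array([0.43189724, 0.25031103]), np.float64(0.035094791585481656)) [0.079 0.082]
300 (array([0.48388911, 0.13434362]), np.float64(0.035146795427244214)) [0.08  0.082]
376 (array([0.5999831 , 0.18626961]), np.float64(0.03502291155396971)) [0.08  0.082]
side 804 [0.5158 0.2159 1.208 ] 0.0027 ztop 0.097
[[0.5478, 0.3], [0.4317, 0.2478], [0.4839, 0.1317], [0.6, 0.1839]]
149 (array([0.54767575, 0.30065035]), np.float64(0.03528442655830021)) [0.079 0.082]
174 (array([0.43216189, 0.24812986]), np.float64(0.03506549433795345)) [0.079 0.082]
195 (array([0.48389766, 0.13195524]), np.float64(0.035296147653259335)) [0.079 0.083]
168 (array([0.59983363, 0.18398434]), np.float64(0.03516280204807811)) [0.079 0.083]
```

Emit:
{"fn": "drive_tool", "kwargs": {
  "rows": [
    [1, -0.5, 0, 0],
    [2.3, -1.2, 0, 0],
    [3.6, -2.2, 0, 0],
    [4.9, -3.2, 0, 0],
    [6.2, -4.2, 0, 0],
    [7.5, -5.2, 0, 0],
    [8.8, -6.2, 0, 0],
    [10, -7.2, 0, 0]
  ],
  "grip": 62,
  "newtons": 60
}}

```text
clock: 0.77
position: [0.3885, -0.2587, 0.2531]
ee_rot: [-0.0, 0.979, 0.206, 0.0]
contact_force: [1.9, 0.2, -1.1]
width: 0.062
gripper_force: 0.0
```

```bash
cat > go.py <<'E'
import sys,numpy as np
from rig import get_state
from scipy.spatial.transform import Rotation as R
s=get_state();w,*v=s['ee_rot'];M=R.from_quat([*v,w]).as_matrix()
t=list(map(float,sys.argv[1:4]));print(((np.array(t)-s['position'])@M/.025).round(2),s['position'].round(4),np.round(s['contact_force'],1))
E
python3 go.py .5237 -.1346 .2
python3 - <<'E'
import numpy as np
from rig import get_state
M=np.array([[.915,.403,0],[.403,-.915,0],[0,0,-1]])
P=dict(blueB=(.5237,-.1346,0),C=(.484,.133,0),redB=(.622,-.1437,0),D=(.6,.185,0),blueA=(.521,-.223,0),A=(.548,.301,0),redA=(.611,-.233,0),B=(.432,.249,0))
k=list(P)
for a,b in zip(k,k[1:]): print(a,b,(M@(np.array(P[b])-P[a])/.025).round(2))
E
```

```text
[ 6.95 -2.37  2.12] [ 0.3885 -0.2587  0.2531] [ 1.9  0.2 -1.1]
blueB C [  2.86 -10.43   0.  ]
C redB [ 0.59 12.35  0.  ]
redB D [  4.49 -12.39   0.  ]
D blueA [-9.47 13.66  0.  ]
blueA A [  9.44 -18.74   0.  ]
A redA [-6.3  20.56  0.  ]
redA B [  1.22 -20.53   0.  ]
```

Emit:
{"fn": "drive_tool", "kwargs": {
  "rows": [
    [1.2, -0.4, 0.3, 0],
    [2.6, -0.9, 0.8, 0],
    [4.0, -1.4, 1.2, 0],
    [5.4, -1.9, 1.6, 0],
    [6.5, -2.3, 2.0, 0],
    [6.95, -2.37, 2.1, 0],
    [6.95, -2.37, 2.1, 0],
    [6.95, -2.37, 2.1, 0]
  ]
}}

```text
clock: 1.43
position: [0.5227, -0.1367, 0.2004]
ee_rot: [0.0, 0.978, 0.207, -0.001]
contact_force: [-0.8, -1.2, 0.5]
width: 0.0621
gripper_force: 0.0
```

```bash
python3 go.py .5237 -.1346 .105
python3 - <<'E'
from h import *
c=eyes.camera_info("wrist");im,d=eyes.get_image("wrist");cv2.imwrite("pics/w1.png",im[:,:,::-1])
print({k:np.round(v,3).tolist() for k,v in c.items()})
for X in[(.5237,-.1346,.114),(.622,-.1437,.114),(.521,-.223,.114),(.611,-.233,.114)]:
    x=np.array(c['R'])@X+c['t'];th=np.arctan2(np.hypot(x[0],x[1]),x[2]);e=x[:2]/np.hypot(x[0],x[1])
    print((e*th*c['fx']+[c['cx'],c['cy']]).round(1))
E
```

```text
[ 0.08 -0.06  3.82] [ 0.5227 -0.1367  0.2004] [-0.8 -1.2  0.5]
{'fx': 325.192, 'fy': 325.192, 'cx': 277.379, 'cy': 210.61, 'R': [[0.403, -0.915, -0.0], [-0.88, -0.388, 0.273], [-0.25, -0.11, -0.962]], 't': [-0.335, 0.386, 0.444]}
[276.6 222.9]
[352.   93.1]
[385.  271.5]
[453.  167.8]
```

View pics/w1.png

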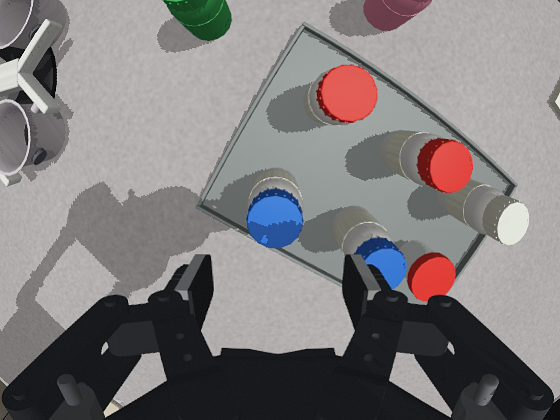

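The wrist view shows blueB's cap centred at (275,221), 2 px from the prediction. redB is at (348,93), redA at (445,166) and blueA at about (385,268). Positions agree within a few mm, so I'll descend.

Emit:
{"fn": "drive_tool", "kwargs": {
  "rows": [
    [0.08, -0.06, 0.8, 0],
    [0.08, -0.06, 1.6, 0],
    [0.08, -0.06, 2.4, 0],
    [0.08, -0.06, 3.1, 0],
    [0.08, -0.06, 3.6, 0],
    [0.08, -0.06, 3.8, 0],
    [0.08, -0.06, 3.8, 0],
    [0.08, -0.06, 3.8, 0]
  ]
}}

```text
clock: 2.15
position: [0.5242, -0.1355, 0.1066]
ee_rot: [0.0, 0.979, 0.205, 0.0]
contact_force: [0.4, 0.5, 0.2]
width: 0.062
gripper_force: 0.0
```

Emit:
{"fn": "drive_tool", "kwargs": {
  "rows": [
    [0, 0, 0, 0],
    [0, 0, 0, 0],
    [0, 0, 0, 0],
    [0, 0, 0, 0],
    [0, 0, 0, 0],
    [0, 0, 0, 0],
    [0, 0, 0, 0],
    [0, 0, 0, 0]
  ],
  "grip": 25,
  "newtons": 50
}}

```text
clock: 2.82
position: [0.5251, -0.1346, 0.1072]
ee_rot: [0.001, 0.979, 0.206, 0.001]
contact_force: [-2.0, 0.2, 6.8]
width: 0.0366
gripper_force: 49.6
```

Emit:
{"fn": "drive_tool", "kwargs": {
  "rows": [
    [0, 0, -0.4, 0],
    [0, 0, -1.2, 0],
    [0, 0, -2.2, 0],
    [0, 0, -3.2, 0],
    [0, 0, -4.3, 0],
    [0, 0, -5.3, 0],
    [0, 0, -6.0, 0],
    [0, 0, -6.2, 0]
  ]
}}

```text
clock: 3.48
position: [0.5257, -0.1348, 0.2647]
ee_rot: [0.002, 0.979, 0.206, 0.003]
contact_force: [0.9, -0.6, -1.5]
width: 0.0369
gripper_force: 50.1
```

```bash
python3 go.py .484 .133 .262
python3 - <<'E'
from h import *
im,d=eyes.get_image("side");cv2.imwrite("pics/s1.png",im[100:400,130:430,::-1])
E
```

```text
[  2.79 -10.47   0.07] [ 0.5257 -0.1348  0.2647] [ 0.9 -0.6 -1.5]
```

View pics/s1.png

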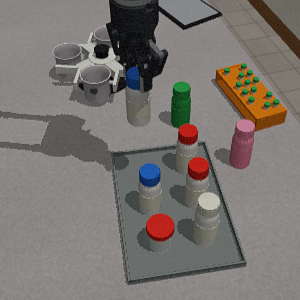

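The crop shows the blue bottle held upright at (138,95), clear of the tray. Next is the transfer to bucket C.

Emit:
{"fn": "drive_tool", "kwargs": {
  "rows": [
    [0.08, -0.3, 0, 0],
    [0.24, -0.9, 0, 0],
    [0.48, -1.8, 0, 0],
    [0.75, -2.8, 0, 0],
    [1.02, -3.8, 0, 0],
    [1.28, -4.8, 0, 0],
    [1.55, -5.8, 0, 0],
    [1.82, -6.8, 0, 0]
  ]
}}

```text
clock: 4.2
position: [0.4956, 0.0413, 0.2586]
ee_rot: [-0.001, 0.979, 0.206, -0.002]
contact_force: [1.3, 0.1, -1.6]
width: 0.0368
gripper_force: 50.2
```

Emit:
{"fn": "drive_tool", "kwargs": {
  "rows": [
    [0.26, -1.0, 0, 0],
    [0.5, -1.9, 0, 0],
    [0.7, -2.6, 0, 0],
    [0.85, -3.2, 0, 0],
    [0.94, -3.55, 0, 0],
    [0.98, -3.67, 0, 0],
    [0.98, -3.67, 0, 0],
    [0.98, -3.67, 0, 0]
  ]
}}

```text
clock: 4.87
position: [0.4827, 0.1329, 0.2602]
ee_rot: [0.0, 0.979, 0.206, -0.001]
contact_force: [0.5, -0.8, -2.6]
width: 0.0366
gripper_force: 50.2
```

```bash
python3 go.py .484 .133 .124
python3 - <<'E'
from h import *
im,d=eyes.get_image("scene");a=cv2.resize(im[120:320,280:500],None,fx=2,fy=2)
im,d=eyes.get_image("side");b=cv2.resize(im[40:240,130:330],None,fx=2,fy=2)
cv2.imwrite("pics/t1.png",np.hstack([a,b])[:,:800,::-1])
E
```

```text
[0.06 0.02 5.45] [0.4827 0.1329 0.2602] [ 0.5 -0.8 -2.6]
```

View pics/t1.png

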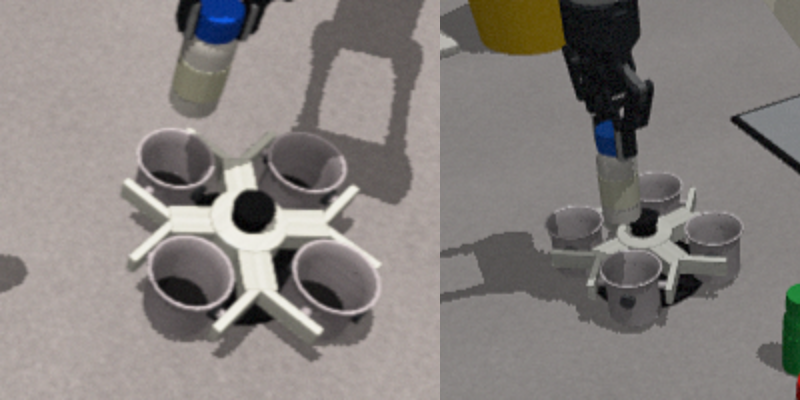

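The crops show the bottle hanging upright directly above bucket C (left crop mouth at (175,160), right crop mouth at (630,270)). I'll lower it.

Emit:
{"fn": "drive_tool", "kwargs": {
  "rows": [
    [0.06, 0.02, 0.4, 0],
    [0.06, 0.02, 1.1, 0],
    [0.06, 0.02, 1.9, 0],
    [0.06, 0.02, 2.7, 0],
    [0.06, 0.02, 3.4, 0],
    [0.06, 0.02, 4.0, 0],
    [0.06, 0.02, 4.4, 0],
    [0.06, 0.02, 4.6, 0]
  ]
}}

```text
clock: 5.63
position: [0.4837, 0.1329, 0.1439]
ee_rot: [-0.0, 0.979, 0.205, -0.001]
contact_force: [-0.3, -0.5, -0.7]
width: 0.0364
gripper_force: 50.2
```

Emit:
{"fn": "drive_tool", "kwargs": {
  "rows": [
    [0, 0, 0.2, 0],
    [0, 0, 0.35, 0],
    [0, 0, 0.5, 0],
    [0, 0, 0.6, 0],
    [0, 0, 0.7, 0],
    [0, 0, 0.78, 0],
    [0, 0, 0.82, 0],
    [0, 0, 0.82, 0]
  ]
}}

```text
clock: 6.3
position: [0.4844, 0.1335, 0.1252]
ee_rot: [0.0, 0.979, 0.206, -0.0]
contact_force: [0.2, -0.2, -1.2]
width: 0.0366
gripper_force: 50.2
```

```bash
python3 go.py .484 .133 .123
```

```text
[-0.03  0.01  0.09] [0.4844 0.1335 0.1252] [ 0.2 -0.2 -1.2]
```

Creep down until contact.

Emit:
{"fn": "drive_tool", "kwargs": {
  "rows": [
    [0, 0, 0.03, 0],
    [0, 0, 0.06, 0],
    [0, 0, 0.09, 0],
    [0, 0, 0.12, 0],
    [0, 0, 0.14, 0],
    [0, 0, 0.15, 0],
    [0, 0, 0.15, 0],
    [0, 0, 0.15, 0]
  ]
}}

```text
clock: 6.97
position: [0.4851, 0.1338, 0.1232]
ee_rot: [0.0, 0.979, 0.206, 0.001]
contact_force: [-2.3, -0.1, 9.7]
width: 0.0367
gripper_force: 51.1
```

Emit:
{"fn": "drive_tool", "kwargs": {
  "rows": [
    [0, 0, 0, 0],
    [0, 0, 0, 0],
    [0, 0, 0, 0],
    [0, 0, 0, 0],
    [0, 0, 0, 0],
    [0, 0, 0, 0],
    [0, 0, -0.2, 0],
    [0, 0, -0.6, 0]
  ],
  "grip": 62
}}

```text
clock: 7.63
position: [0.4836, 0.1334, 0.1359]
ee_rot: [-0.0, 0.979, 0.206, -0.002]
contact_force: [-0.9, 0.1, -0.4]
width: 0.0621
gripper_force: 0.0
```

Emit:
{"fn": "drive_tool", "kwargs": {
  "rows": [
    [0, 0, -0.6, 0],
    [0, 0, -1.5, 0],
    [0, 0, -2.4, 0],
    [0, 0, -3.3, 0],
    [0.1, 1.0, -4, 0],
    [0.15, 2.2, -4, 0],
    [0.2, 3.5, -4, 0],
    [0.25, 5, -4, 0]
  ]
}}

```text
clock: 8.3
position: [0.541, 0.0214, 0.2385]
ee_rot: [0.0, 0.978, 0.207, 0.001]
contact_force: [-0.0, -0.6, -0.1]
width: 0.0619
gripper_force: 0.0
```

```bash
python3 go.py .622 -.1435 .2
```

```text
[0.29 7.34 1.54] [0.541  0.0214 0.2385] [-0.  -0.6 -0.1]
```

Emit:
{"fn": "drive_tool", "kwargs": {
  "rows": [
    [0.05, 1.3, 0.3, 0],
    [0.1, 2.6, 0.6, 0],
    [0.2, 4.0, 0.9, 0],
    [0.25, 5.3, 1.2, 0],
    [0.29, 6.5, 1.4, 0],
    [0.29, 7.2, 1.5, 0],
    [0.29, 7.3, 1.5, 0],
    [0.29, 7.3, 1.5, 0]
  ]
}}

```text
clock: 8.97
position: [0.6208, -0.1429, 0.1992]
ee_rot: [-0.0, 0.979, 0.205, -0.0]
contact_force: [0.5, -0.9, -0.7]
width: 0.0621
gripper_force: 0.0
```

```bash
cat > wr.py <<'E'
from h import *
import sys
col=sys.argv[1]
c=eyes.camera_info("wrist");im,d=eyes.get_image("wrist");cv2.imwrite(f"pics/w{get_state()['clock']:.1f}.png",im[:,:,::-1])
hsv=cv2.cvtColor(im,cv2.COLOR_RGB2HSV);H,S,V=[hsv[...,i].astype(int) for i in range(3)]
m=(((H<8)|(H>172))&(S>150)) if col=="red" else ((abs(H-112)<14)&(S>130))
m&=V>170
k,l,st,ce=cv2.connectedComponentsWithStats(m.astype(np.uint8))
for i in range(1,k):
    if st[i,4]<400: continue
    x,y=ce[i]-[c['cx'],c['cy']];r=np.hypot(x,y);th=r/c['fx']
    ray=np.array(c['R']).T@np.array([x/r*np.sin(th),y/r*np.sin(th),np.cos(th)]);o=-np.array(c['R']).T@c['t']
    print(ce[i].round(0),st[i,4],(o+ray*(.114-o[2])/ray[2]).round(4))
E
python3 wr.py red;python3 go.py .622 -.1435 .105
```

```text
[279. 223.] 2217 [ 0.6229 -0.1417  0.114 ]
[393. 273.] 642 [ 0.6203 -0.2348  0.114 ]
[0.03 0.09 3.78] [ 0.6204 -0.1418  0.1995] [ 0.2  0.5 -0.4]
```

Emit:
{"fn": "drive_tool", "kwargs": {
  "rows": [
    [0.05, 0.02, 0.8, 0],
    [0.07, 0.02, 1.6, 0],
    [0.07, 0.02, 2.4, 0],
    [0.07, 0.02, 3.1, 0],
    [0.07, 0.02, 3.6, 0],
    [0.07, 0.02, 3.75, 0],
    [0.07, 0.02, 3.75, 0],
    [0.07, 0.02, 3.75, 0]
  ]
}}

```text
clock: 9.68
position: [0.6228, -0.1412, 0.1064]
ee_rot: [0.0, 0.978, 0.206, 0.001]
contact_force: [0.4, 0.4, 0.6]
width: 0.062
gripper_force: 0.0
```

Emit:
{"fn": "drive_tool", "kwargs": {
  "rows": [
    [0, 0, 0, 0],
    [0, 0, 0, 0],
    [0, 0, 0, 0],
    [0, 0, 0, 0],
    [0, 0, 0, 0],
    [0, 0, 0, 0],
    [0, 0, 0, 0],
    [0, 0, 0, 0]
  ],
  "grip": 25,
  "newtons": 50
}}

```text
clock: 10.35
position: [0.6235, -0.1424, 0.1069]
ee_rot: [0.001, 0.979, 0.206, 0.001]
contact_force: [-0.7, 0.9, 6.7]
width: 0.0369
gripper_force: 50.4
```

Emit:
{"fn": "drive_tool", "kwargs": {
  "rows": [
    [0, 0, -0.4, 0],
    [0, 0, -1.2, 0],
    [0, 0, -2.2, 0],
    [0, 0, -3.2, 0],
    [0, 0, -4.3, 0],
    [0, 0, -5.3, 0],
    [0, 0, -6.0, 0],
    [0, 0, -6.2, 0]
  ]
}}

```text
clock: 11.02
position: [0.6237, -0.1427, 0.2643]
ee_rot: [0.002, 0.979, 0.206, 0.003]
contact_force: [0.2, 0.1, -1.5]
width: 0.0368
gripper_force: 50.4
```

```bash
python3 go.py .6 .185 .262
```

```text
[  4.41 -12.38   0.06] [ 0.6237 -0.1427  0.2643] [ 0.2  0.1 -1.5]
```

Emit:
{"fn": "drive_tool", "kwargs": {
  "rows": [
    [0.11, -0.3, 0, 0],
    [0.36, -1.0, 0, 0],
    [0.71, -2.0, 0, 0],
    [1.11, -3.1, 0, 0],
    [1.53, -4.3, 0, 0],
    [1.96, -5.5, 0, 0],
    [2.39, -6.7, 0, 0],
    [2.81, -7.9, 0, 0]
  ]
}}

```text
clock: 11.68
position: [0.6056, 0.0689, 0.258]
ee_rot: [-0.001, 0.979, 0.206, -0.002]
contact_force: [0.3, 0.5, -0.4]
width: 0.0365
gripper_force: 50.4
```

Emit:
{"fn": "drive_tool", "kwargs": {
  "rows": [
    [0.4, -1.15, 0, 0],
    [0.78, -2.2, 0, 0],
    [1.1, -3.1, 0, 0],
    [1.36, -3.8, 0, 0],
    [1.52, -4.27, 0, 0],
    [1.6, -4.48, 0, 0],
    [1.6, -4.48, 0, 0],
    [1.6, -4.48, 0, 0]
  ]
}}

```text
clock: 12.35
position: [0.5985, 0.1849, 0.2595]
ee_rot: [0.001, 0.979, 0.206, -0.001]
contact_force: [-0.5, 0.7, -1.9]
width: 0.037
gripper_force: 50.4
```

```bash
python3 go.py .6 .185 .124
```

```text
[0.07 0.02 5.42] [0.5985 0.1849 0.2595] [-0.5  0.7 -1.9]
```

Emit:
{"fn": "drive_tool", "kwargs": {
  "rows": [
    [0.05, 0.02, 0.4, 0],
    [0.05, 0.02, 1.1, 0],
    [0.05, 0.02, 1.9, 0],
    [0.05, 0.02, 2.7, 0],
    [0.05, 0.02, 3.4, 0],
    [0.05, 0.02, 4.0, 0],
    [0.05, 0.02, 4.4, 0],
    [0.05, 0.02, 4.6, 0]
  ]
}}

```text
clock: 13.02
position: [0.5993, 0.1842, 0.1431]
ee_rot: [0.0, 0.979, 0.205, -0.002]
contact_force: [-0.5, 0.1, -1.8]
width: 0.0367
gripper_force: 50.4
```

Emit:
{"fn": "drive_tool", "kwargs": {
  "rows": [
    [0, 0, 0.2, 0],
    [0, 0, 0.35, 0],
    [0, 0, 0.5, 0],
    [0, 0, 0.6, 0],
    [0, 0, 0.7, 0],
    [0, 0, 0.78, 0],
    [0, 0, 0.82, 0],
    [0, 0, 0.82, 0]
  ]
}}

```text
clock: 13.68
position: [0.6001, 0.1856, 0.1247]
ee_rot: [0.0, 0.979, 0.206, -0.0]
contact_force: [-0.5, -1.9, -1.6]
width: 0.0367
gripper_force: 50.4
```

Emit:
{"fn": "drive_tool", "kwargs": {
  "rows": [
    [0, 0, 0.03, 0],
    [0, 0, 0.06, 0],
    [0, 0, 0.09, 0],
    [0, 0, 0.12, 0],
    [0, 0, 0.14, 0],
    [0, 0, 0.15, 0],
    [0, 0, 0.15, 0],
    [0, 0, 0.15, 0]
  ]
}}

```text
clock: 14.35
position: [0.6005, 0.1857, 0.123]
ee_rot: [0.0, 0.979, 0.206, 0.001]
contact_force: [-1.8, -0.5, 7.2]
width: 0.0365
gripper_force: 51.3
```

Seated, with contact at 7 N. Release, then head to blueA, clearing the filled bucket C (bottle top 0.13).

Emit:
{"fn": "drive_tool", "kwargs": {
  "rows": [
    [0, 0, 0, 0],
    [0, 0, 0, 0],
    [0, 0, 0, 0],
    [0, 0, 0, 0],
    [0, 0, 0, 0],
    [0, 0, 0, 0],
    [0, 0, -0.2, 0],
    [0, 0, -0.6, 0]
  ],
  "grip": 62
}}

```text
clock: 15.02
position: [0.5992, 0.1853, 0.1352]
ee_rot: [0.0, 0.979, 0.206, -0.002]
contact_force: [0.1, -0.0, -0.3]
width: 0.0624
gripper_force: 0.0
```

Emit:
{"fn": "drive_tool", "kwargs": {
  "rows": [
    [0, 0, -0.6, 0],
    [0, 0, -1.5, 0],
    [0, 0, -2.4, 0],
    [0, 0, -3.3, 0],
    [-0.5, 0.8, -4, 0],
    [-1.3, 1.9, -4, 0],
    [-2.1, 3, -4, 0],
    [-2.9, 4.2, -4, 0]
  ]
}}

```text
clock: 15.68
position: [0.5759, 0.0596, 0.2378]
ee_rot: [0.0, 0.978, 0.207, 0.001]
contact_force: [-0.0, -0.4, -0.0]
width: 0.0621
gripper_force: 0.0
```

```bash
python3 go.py .521 -.223 .2
```

```text
[-6.58  9.45  1.51] [0.5759 0.0596 0.2378] [-0.  -0.4 -0. ]
```

Emit:
{"fn": "drive_tool", "kwargs": {
  "rows": [
    [-0.8, 1.15, 0.2, 0],
    [-1.65, 2.35, 0.4, 0],
    [-2.5, 3.6, 0.6, 0],
    [-3.35, 4.8, 0.8, 0],
    [-4.2, 6.0, 1.0, 0],
    [-5.0, 7.2, 1.2, 0],
    [-5.8, 8.3, 1.4, 0],
    [-6.4, 9.15, 1.5, 0]
  ]
}}

```text
clock: 16.35
position: [0.521, -0.2163, 0.1991]
ee_rot: [0.001, 0.979, 0.205, 0.0]
contact_force: [0.3, 1.0, -0.0]
width: 0.0622
gripper_force: 0.0
```

Emit:
{"fn": "drive_tool", "kwargs": {
  "rows": [
    [-0.15, 0.25, 0, 0],
    [-0.18, 0.3, 0, 0],
    [-0.18, 0.3, 0, 0],
    [-0.18, 0.3, 0, 0],
    [-0.18, 0.3, 0, 0],
    [-0.18, 0.3, 0, 0],
    [-0.18, 0.3, 0, 0],
    [-0.18, 0.3, 0, 0]
  ]
}}

```text
clock: 17.02
position: [0.5209, -0.2215, 0.1987]
ee_rot: [0.0, 0.978, 0.207, 0.0]
contact_force: [0.6, 0.3, 0.0]
width: 0.0625
gripper_force: 0.0
```

```bash
python3 wr.py blue;python3 wr.py red;python3 go.py .521 -.2225 .105
```

```text
[279. 214.] 1008 [ 0.5289 -0.2181  0.114 ]
[351. 108.] 2522 [ 0.6109 -0.2315  0.114 ]
[365. 244.] 1686 [ 0.5332 -0.2815  0.114 ]
[-0.    0.03  3.74] [ 0.5208 -0.2218  0.1986] [-0.6 -0.1 -0.6]
```

Emit:
{"fn": "drive_tool", "kwargs": {
  "rows": [
    [0.05, 0, 0.8, 0],
    [0.05, 0, 1.6, 0],
    [0.05, 0, 2.4, 0],
    [0.05, 0, 3.1, 0],
    [0.05, 0, 3.6, 0],
    [0.05, 0, 3.75, 0],
    [0.05, 0, 3.75, 0],
    [0.05, 0, 3.75, 0]
  ]
}}

```text
clock: 17.78
position: [0.5223, -0.222, 0.1052]
ee_rot: [0.0, 0.979, 0.206, 0.0]
contact_force: [0.2, -0.4, 0.1]
width: 0.0622
gripper_force: 0.0
```

Emit:
{"fn": "drive_tool", "kwargs": {
  "rows": [
    [0, 0, 0, 0],
    [0, 0, 0, 0],
    [0, 0, 0, 0],
    [0, 0, 0, 0],
    [0, 0, 0, 0],
    [0, 0, 0, 0],
    [0, 0, 0, 0],
    [0, 0, 0, 0]
  ],
  "grip": 25,
  "newtons": 50
}}

```text
clock: 18.45
position: [0.5227, -0.2222, 0.1061]
ee_rot: [0.001, 0.979, 0.206, 0.001]
contact_force: [-0.1, 0.9, 6.2]
width: 0.0367
gripper_force: 50.2
```

Emit:
{"fn": "drive_tool", "kwargs": {
  "rows": [
    [0, 0, -0.4, 0],
    [0, 0, -1.2, 0],
    [0, 0, -2.2, 0],
    [0, 0, -3.2, 0],
    [0, 0, -4.3, 0],
    [0, 0, -5.3, 0],
    [0, 0, -6.2, 0],
    [0, 0, -6.6, 0]
  ]
}}

```text
clock: 19.12
position: [0.5227, -0.2223, 0.2734]
ee_rot: [0.002, 0.979, 0.206, 0.002]
contact_force: [0.9, -0.1, -0.8]
width: 0.0365
gripper_force: 50.2
```

```bash
python3 go.py .548 .301 .262
```

```text
[  9.36 -18.75   0.4 ] [ 0.5227 -0.2223  0.2734] [ 0.9 -0.1 -0.8]
```

Emit:
{"fn": "drive_tool", "kwargs": {
  "rows": [
    [0.15, -0.3, 0, 0],
    [0.45, -0.9, 0, 0],
    [0.9, -1.8, 0, 0],
    [1.4, -2.8, 0, 0],
    [1.95, -3.9, 0, 0],
    [2.5, -5.0, 0, 0],
    [3.05, -6.1, 0, 0],
    [3.6, -7.2, 0, 0]
  ]
}}

```text
clock: 19.78
position: [0.5302, -0.0186, 0.2677]
ee_rot: [-0.001, 0.979, 0.206, -0.002]
contact_force: [0.2, 0.2, -1.0]
width: 0.0369
gripper_force: 50.2
```

Emit:
{"fn": "drive_tool", "kwargs": {
  "rows": [
    [0.55, -1.1, 0, 0],
    [1.1, -2.2, 0, 0],
    [1.65, -3.3, 0, 0],
    [2.2, -4.4, 0, 0],
    [2.7, -5.4, 0, 0],
    [3.2, -6.4, 0, 0],
    [3.7, -7.4, 0, 0],
    [4.2, -8.4, 0, 0]
  ]
}}

```text
clock: 20.45
position: [0.5415, 0.2154, 0.2675]
ee_rot: [0.0, 0.979, 0.206, -0.002]
contact_force: [0.2, -0.2, -0.7]
width: 0.0365
gripper_force: 50.2
```

Emit:
{"fn": "drive_tool", "kwargs": {
  "rows": [
    [0.45, -0.9, 0, 0],
    [0.8, -1.6, 0, 0],
    [1.1, -2.25, 0, 0],
    [1.35, -2.75, 0, 0],
    [1.5, -3.05, 0, 0],
    [1.57, -3.15, 0, 0],
    [1.57, -3.15, 0, 0],
    [1.57, -3.15, 0, 0]
  ]
}}

```text
clock: 21.12
position: [0.5473, 0.3009, 0.2694]
ee_rot: [0.001, 0.979, 0.206, -0.0]
contact_force: [0.9, -1.3, -1.3]
width: 0.037
gripper_force: 50.2
```

```bash
python3 go.py .548 .3015 .123
```

```text
[ 0.04 -0.02  5.86] [0.5473 0.3009 0.2694] [ 0.9 -1.3 -1.3]
```

Emit:
{"fn": "drive_tool", "kwargs": {
  "rows": [
    [0.04, -0.02, 0.4, 0],
    [0.04, -0.02, 1.1, 0],
    [0.04, -0.02, 1.9, 0],
    [0.04, -0.02, 2.7, 0],
    [0.04, -0.02, 3.5, 0],
    [0.04, -0.02, 4.3, 0],
    [0.04, -0.02, 4.8, 0],
    [0.04, -0.02, 5.0, 0]
  ]
}}

```text
clock: 21.78
position: [0.5466, 0.3008, 0.1418]
ee_rot: [0.001, 0.979, 0.205, -0.002]
contact_force: [-0.8, -0.2, -1.3]
width: 0.0366
gripper_force: 50.2
```

Emit:
{"fn": "drive_tool", "kwargs": {
  "rows": [
    [0, 0, 0.2, 0],
    [0, 0, 0.35, 0],
    [0, 0, 0.5, 0],
    [0, 0, 0.6, 0],
    [0, 0, 0.7, 0],
    [0, 0, 0.78, 0],
    [0, 0, 0.82, 0],
    [0, 0, 0.82, 0]
  ]
}}

```text
clock: 22.45
position: [0.548, 0.3025, 0.1242]
ee_rot: [0.0, 0.979, 0.206, -0.0]
contact_force: [0.2, 0.4, -1.1]
width: 0.0367
gripper_force: 50.2
```

Emit:
{"fn": "drive_tool", "kwargs": {
  "rows": [
    [0, 0, 0.03, 0],
    [0, 0, 0.06, 0],
    [0, 0, 0.09, 0],
    [0, 0, 0.12, 0],
    [0, 0, 0.14, 0],
    [0, 0, 0.15, 0],
    [0, 0, 0.15, 0],
    [0, 0, 0.15, 0]
  ]
}}

```text
clock: 23.12
position: [0.5484, 0.3027, 0.1222]
ee_rot: [-0.0, 0.979, 0.206, 0.001]
contact_force: [-2.2, -0.1, 7.0]
width: 0.0364
gripper_force: 50.7
```

Contact at 7 N. Release and go back for redA: total (-6.3, 20.6) from bucket A.

Emit:
{"fn": "drive_tool", "kwargs": {
  "rows": [
    [0, 0, 0, 0],
    [0, 0, 0, 0],
    [0, 0, 0, 0],
    [0, 0, 0, 0],
    [0, 0, 0, 0],
    [0, 0, 0, 0],
    [0, 0, -0.2, 0],
    [0, 0, -0.6, 0]
  ],
  "grip": 62
}}

```text
clock: 23.78
position: [0.5472, 0.3021, 0.1347]
ee_rot: [0.0, 0.979, 0.206, -0.002]
contact_force: [0.1, 1.2, 0.0]
width: 0.0618
gripper_force: 0.0
```

Emit:
{"fn": "drive_tool", "kwargs": {
  "rows": [
    [0, 0, -0.6, 0],
    [0, 0, -1.5, 0],
    [0, 0, -2.6, 0],
    [0, 0, -3.7, 0],
    [-0.3, 1.0, -4.4, 0],
    [-0.65, 2.1, -4.4, 0],
    [-1.0, 3.3, -4.4, 0],
    [-1.35, 4.5, -4.4, 0]
  ]
}}

```text
clock: 24.45
position: [0.5628, 0.1851, 0.2474]
ee_rot: [0.0, 0.978, 0.207, 0.001]
contact_force: [-0.2, 0.4, -0.6]
width: 0.0619
gripper_force: 0.0
```

Emit:
{"fn": "drive_tool", "kwargs": {
  "rows": [
    [-0.4, 1.3, 0, 0],
    [-0.8, 2.6, 0, 0],
    [-1.2, 3.9, 0, 0],
    [-1.6, 5.2, 0, 0],
    [-2.0, 6.5, 0, 0],
    [-2.4, 7.8, 0, 0],
    [-2.8, 9.1, 0, 0],
    [-3.2, 10.4, 0, 0]
  ]
}}

```text
clock: 25.12
position: [0.5942, -0.086, 0.2469]
ee_rot: [0.0, 0.979, 0.206, 0.001]
contact_force: [1.2, -0.1, 0.2]
width: 0.0618
gripper_force: 0.0
```

```bash
python3 go.py .611 -.2315 .2
```

```text
[-1.73  5.6   1.88] [ 0.5942 -0.086   0.2469] [ 1.2 -0.1  0.2]
```

Emit:
{"fn": "drive_tool", "kwargs": {
  "rows": [
    [-0.4, 1.3, 0.4, 0],
    [-0.8, 2.5, 0.8, 0],
    [-1.15, 3.7, 1.2, 0],
    [-1.45, 4.7, 1.5, 0],
    [-1.65, 5.3, 1.75, 0],
    [-1.7, 5.5, 1.88, 0],
    [-1.7, 5.5, 1.88, 0],
    [-1.7, 5.5, 1.88, 0]
  ]
}}

```text
clock: 25.78
position: [0.6105, -0.2261, 0.1989]
ee_rot: [-0.001, 0.979, 0.206, 0.0]
contact_force: [-0.0, -0.6, -0.0]
width: 0.0621
gripper_force: 0.0
```

```bash
python3 wr.py red;python3 go.py .611 -.2315 .106
```

```text
[288. 227.] 2151 [ 0.6125 -0.2315  0.114 ]
[314. 325.] 1589 [ 0.5478 -0.283   0.114 ]
[-0.08  0.22  3.73] [ 0.6107 -0.2257  0.1992] [ 0.  -0.4  1.2]
```

Emit:
{"fn": "drive_tool", "kwargs": {
  "rows": [
    [-0.04, 0.23, 0.6, 0],
    [-0.04, 0.23, 1.4, 0],
    [-0.04, 0.23, 2.3, 0],
    [-0.04, 0.23, 3.1, 0],
    [-0.04, 0.23, 3.6, 0],
    [-0.04, 0.23, 3.75, 0],
    [-0.04, 0.23, 3.75, 0],
    [-0.04, 0.23, 3.75, 0]
  ]
}}

```text
clock: 26.5
position: [0.6127, -0.2322, 0.106]
ee_rot: [0.0, 0.978, 0.207, 0.001]
contact_force: [1.4, -0.8, -0.1]
width: 0.0619
gripper_force: 0.0
```

Emit:
{"fn": "drive_tool", "kwargs": {
  "rows": [
    [0, 0, 0, 0],
    [0, 0, 0, 0],
    [0, 0, 0, 0],
    [0, 0, 0, 0],
    [0, 0, 0, 0],
    [0, 0, 0, 0],
    [0, 0, 0, 0],
    [0, 0, 0, 0]
  ],
  "grip": 25,
  "newtons": 50
}}

```text
clock: 27.17
position: [0.6128, -0.233, 0.1066]
ee_rot: [0.001, 0.979, 0.206, 0.001]
contact_force: [-0.2, 1.7, 6.2]
width: 0.0367
gripper_force: 50.0
```

Emit:
{"fn": "drive_tool", "kwargs": {
  "rows": [
    [0, 0, -0.4, 0],
    [0, 0, -1.2, 0],
    [0, 0, -2.2, 0],
    [0, 0, -3.2, 0],
    [0, 0, -4.3, 0],
    [0, 0, -5.3, 0],
    [0, 0, -6.2, 0],
    [0, 0, -6.6, 0]
  ]
}}

```text
clock: 27.83
position: [0.6129, -0.2336, 0.2738]
ee_rot: [0.002, 0.979, 0.206, 0.002]
contact_force: [-0.5, 0.2, -1.7]
width: 0.0364
gripper_force: 50.2
```

```bash
python3 go.py .432 .2495 .27
```

```text
[  1.16 -20.6    0.06] [ 0.6129 -0.2336  0.2738] [-0.5  0.2 -1.7]
```

Emit:
{"fn": "drive_tool", "kwargs": {
  "rows": [
    [0.02, -0.35, 0, 0],
    [0.06, -1.05, 0, 0],
    [0.11, -2.0, 0, 0],
    [0.18, -3.2, 0, 0],
    [0.25, -4.4, 0, 0],
    [0.32, -5.6, 0, 0],
    [0.38, -6.8, 0, 0],
    [0.45, -8.0, 0, 0]
  ]
}}

```text
clock: 28.5
position: [0.5394, -0.0434, 0.2677]
ee_rot: [-0.001, 0.979, 0.206, -0.002]
contact_force: [0.4, -0.3, -1.7]
width: 0.0367
gripper_force: 50.3
```

Emit:
{"fn": "drive_tool", "kwargs": {
  "rows": [
    [0.07, -1.2, 0, 0],
    [0.14, -2.4, 0, 0],
    [0.2, -3.6, 0, 0],
    [0.27, -4.8, 0, 0],
    [0.33, -5.9, 0, 0],
    [0.39, -7.0, 0, 0],
    [0.45, -8.1, 0, 0],
    [0.52, -9.2, 0, 0]
  ]
}}

```text
clock: 29.17
position: [0.4584, 0.1716, 0.2679]
ee_rot: [-0.0, 0.979, 0.206, -0.002]
contact_force: [-0.5, 1.0, -1.1]
width: 0.0364
gripper_force: 50.3
```

Emit:
{"fn": "drive_tool", "kwargs": {
  "rows": [
    [0.05, -1.0, 0, 0],
    [0.1, -1.8, 0, 0],
    [0.14, -2.5, 0, 0],
    [0.17, -3.0, 0, 0],
    [0.19, -3.3, 0, 0],
    [0.19, -3.4, 0, 0],
    [0.19, -3.4, 0, 0],
    [0.19, -3.4, 0, 0]
  ]
}}

```text
clock: 29.83
position: [0.4308, 0.2495, 0.2692]
ee_rot: [0.0, 0.979, 0.206, -0.001]
contact_force: [-0.2, -0.5, -2.5]
width: 0.0368
gripper_force: 50.3
```

```bash
python3 go.py .432 .2495 .123
```

```text
[0.05 0.02 5.85] [0.4308 0.2495 0.2692] [-0.2 -0.5 -2.5]
```

Emit:
{"fn": "drive_tool", "kwargs": {
  "rows": [
    [0.04, 0.02, 0.4, 0],
    [0.04, 0.02, 1.1, 0],
    [0.04, 0.02, 1.9, 0],
    [0.04, 0.02, 2.7, 0],
    [0.04, 0.02, 3.5, 0],
    [0.04, 0.02, 4.3, 0],
    [0.04, 0.02, 4.8, 0],
    [0.04, 0.02, 5.0, 0]
  ]
}}

```text
clock: 30.5
position: [0.4308, 0.2486, 0.142]
ee_rot: [0.001, 0.979, 0.205, -0.002]
contact_force: [-0.2, -1.1, -2.0]
width: 0.0365
gripper_force: 50.3
```

Emit:
{"fn": "drive_tool", "kwargs": {
  "rows": [
    [0, 0, 0.2, 0],
    [0, 0, 0.35, 0],
    [0, 0, 0.5, 0],
    [0, 0, 0.6, 0],
    [0, 0, 0.7, 0],
    [0, 0, 0.78, 0],
    [0, 0, 0.8, 0],
    [0, 0, 0.8, 0]
  ]
}}

```text
clock: 31.17
position: [0.4321, 0.2501, 0.1248]
ee_rot: [0.0, 0.979, 0.206, 0.0]
contact_force: [-0.2, 0.7, -2.1]
width: 0.0366
gripper_force: 50.3
```

Emit:
{"fn": "drive_tool", "kwargs": {
  "rows": [
    [0, 0, 0.03, 0],
    [0, 0, 0.06, 0],
    [0, 0, 0.09, 0],
    [0, 0, 0.12, 0],
    [0, 0, 0.14, 0],
    [0, 0, 0.15, 0],
    [0, 0, 0.15, 0],
    [0, 0, 0.15, 0]
  ]
}}

```text
clock: 31.83
position: [0.4326, 0.2503, 0.1225]
ee_rot: [-0.0, 0.979, 0.206, 0.001]
contact_force: [-0.7, -0.5, 8.7]
width: 0.0368
gripper_force: 51.2
```

Emit:
{"fn": "drive_tool", "kwargs": {
  "rows": [
    [0, 0, 0, 0],
    [0, 0, 0, 0],
    [0, 0, 0, 0],
    [0, 0, 0, 0],
    [0, 0, 0, 0],
    [0, 0, 0, 0],
    [0, 0, -0.2, 0],
    [0, 0, -0.6, 0]
  ],
  "grip": 62
}}

```text
clock: 32.5
position: [0.4312, 0.2497, 0.1355]
ee_rot: [0.0, 0.979, 0.206, -0.001]
contact_force: [0.4, -0.7, 0.3]
width: 0.062
gripper_force: 0.0
```

Emit:
{"fn": "drive_tool", "kwargs": {
  "rows": [
    [0, 0, -0.6, 0],
    [0, 0, -1.6, 0],
    [0, 0, -2.8, 0],
    [0, 0, -4.0, 0],
    [0, 0, -5.0, 0],
    [-0.5, 0, -6.0, 0],
    [-1.2, 0, -6.5, 0],
    [-1.8, 0, -6.8, 0]
  ]
}}

```text
clock: 33.17
position: [0.3911, 0.232, 0.3093]
ee_rot: [-0.0, 0.979, 0.206, 0.002]
contact_force: [-0.5, -0.5, -0.6]
width: 0.0619
gripper_force: 0.0
```

Run:
```python
from h import *
im,d=eyes.get_image("scene");P=cloud("scene",im,d)
hsv=cv2.cvtColor(im,cv2.COLOR_RGB2HSV);H,S,V=[hsv[...,i].astype(int) for i in range(3)]
for nm,m in(("red",((H<6)|(H>174))&(S>190)),("blue",(abs(H-115)<12)&(S>150))):
    k,l,st,_=cv2.connectedComponentsWithStats((m&(d>0)).astype(np.uint8))
    for i in range(1,k):
        if st[i,4]<80: continue
        q=P[l==i];zt=np.percentile(q[:,2],97);t=q[q[:,2]>zt-.004];print(nm,st[i,4],zt.round(3),t[:,:2].mean(0).round(4))
a=im[100:350,80:500]
b,_=eyes.get_image("side");cv2.imwrite("pics/e.png",np.hstack([a,b[100:350,150:430]])[:,:,::-1])
```

```text
red 346 0.067 [ 0.5171 -0.3039]
red 389 0.132 [0.4333 0.2503]
red 149 0.024 [ 0.8143 -0.4919]
red 463 0.132 [0.6008 0.1848]
blue 759 0.056 [ 0.1263 -0.9524]
blue 379 0.132 [0.4851 0.1349]
blue 511 0.132 [0.5479 0.3019]
```

View pics/e.png

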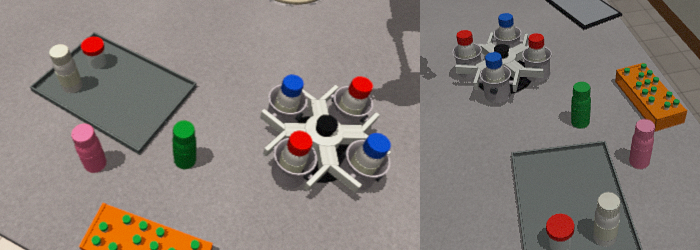

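The picture shows all four bottles upright in their buckets. Reds at (360,88) and (300,143) are opposite each other, as are blues at (292,86) and (377,146). Cap tops sit at 0.132 m and the centres are within 2 mm of the bucket axes. The white bottle and pot haven't moved. Handing in.

```bash
python3 -c "
from rig import order
print(order.sign_off())"
```

```text
the job is handed in; nothing more can be done
None
```

The rotor is loaded and handed in at about 33 s: red opposite red and blue opposite blue, each bottle upright on its bucket floor within about 2 mm of the axis, with the white bottle and pot still in place (the sign-off returned no verdict).

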